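# Stand the slumped panels back in the rack

### The arm

A 7-joint arm with a two-finger parallel gripper is mounted at the origin on the work surface. World frame = base frame: x ahead of the robot, y to its left, z up, the work surface at z = 0. Lengths are in m, angles in rad, forces in N, time in s.
With the tool pointing down it reaches from about 0.4 to 0.75 m from the base axis. Payload 19.5 kg.
Tool frame: the origin (TCP) lies between the finger pads; the fingertips stand 25 mm ahead of it and the grasp point (between the pads) lies 6 mm ahead of it; z points along the fingers, y is the line along which they close (so a half turn about z gives the same grasp; the last joint's range is limited). The gripper opens to 85 mm and grips with 20 to 120 N. Pads are 22 mm wide; open, the fingers measure 114 mm over their backs; the gripper's body (76 mm by 85 mm) begins 54 mm behind the grasp point. The pads swing forward as they close: fully open they stand 13 mm farther back than shut.
Start: joints at [1.167, 0.707, -0.028, 1.485, 0.022, 0.951, -0.075], TCP at [0.204, -0.538, 0.256] pointing down, gripper open.
Joint ranges: [-2.71, 2.71], [-0.32, 2.16], [-1.57, 1.52], [0, 2.45], [-1.46, 4.6], [0, 2.02], [-2.83, 2.83]. Speed limits (rad/s): [1.89, 1.89, 2.57, 2.57, 3.01, 3.01, 3.01].

### API

Orientations are given as a unit quaternion [x, y, z, w].
In Python, from bench import sense, grab_frame, r, nets gives the robot as it stands. The module is installed in compiled form; this text tells all that it offers.
- The arm moves only by the shell command python3 -m inch 'ROWS' [OPENING] [FORCE]. ROWS is JSON, a list of rows, each an object of numbers: "dx", "dy", "dz": the shift along the world's x, y, z in m; "rx", "ry", "rz": the turn, a rotation vector about the world's x, y, z in degrees. In form: [{"dx": .., "dy": .., "dz": .., "rx": .., "ry": .., "rz": ..}, ...]. A call has 1 to 10 rows; each row shifts and turns the commanded pose from where the row before left it; what a row does not reach is not made up. A row lasts 1/8 s, in which the tool goes at most 62.5 mm and 10.7 degrees, less where a joint would pass 70% of its speed; a pose out of reach is approached as far as the arm can. A call is refused whole if a number of a shift passes 0.0625 or a number of a turn 10.7, either way. A call with a gripper value outside its range is refused whole. OPENING is the finger opening in m, from 0 to 0.0854, set as the call begins (- or left out, the last holds). The fingers move at their own pace and stop on an object; FORCE is the grip in N (left out, the last holds). Time passes only in rows, so rows that do not move let the fingers close. It gives the time, the measured TCP pose, the force, the opening and the grip force at its end, in the units of the state.
- sense(): the state, without advancing time (a new reading comes with each control period).
- grab_frame(name): name is "scene" or "top"; returns a dict with "pixels" (480x640x3 uint8, red, green, blue), "fx", "fy", "cx", "cy" (pixels), "rvec" (rotation vector, rad) and "tvec" (3), from world to camera coordinates, as OpenCV has them. Camera axes: x right, y down, z forward; pixel columns grow to the right and rows downward; lengths in m; the calibration is good to about 2 mm. A picture is of the moment at which its call begins. There is no depth.
- r.job_done(): hands the job in; it is judged then, once.
Trained networks look in a picture, given as the dict that the camera call returned (one of the last four; its "shot" number tells which), for a name from the list of things; names that differ only in an ending like _2 or _b are one class to them, and where a whole thing is asked for, a point or a joint stands for the part that bears it (a point fixed in the world has none). Each returns a list of dicts, best first, with "score" (0 to 1); they miss things now and then, are a little off and sometimes report something else, mostly with a low value. They report only what shows in the picture. A call takes as long as a camera call. They do not tell look-alikes from the thing itself.
- nets.trace(picture, thing): "region" (480x640 bool, what is visible of it) and "rect" ([centre column, centre row, width, height] in pixels, round what is visible of it).
The state is a dict: "time_s": time; "joint_positions": joint angles; "qvel": joint speeds; "joint_efforts": joint torques, N m; "tcp_pos": TCP position; "tool_rot": TCP orientation; "wrist_force": force on the tool from outside, world axes, zero at the start; "wrist_torque": the same for the moment, N m; "gripper_width": finger opening in m; "grip_force": force on a finger pad.
Only numpy, scipy, OpenCV 4.12 (cv2) and the standard library are available. Lean on these libraries where they do the work, as an engineer would, in place of code of your own. Each camera call takes 0.05 s, during which the arm holds its last target. There are 200 camera calls.

### The job

The red and the yellow panel have slumped forward in the wooden panel rack: with the fingertips, gently push each one over until it leans on the back rail like the plywood panel, and only then push the retaining bar up and over until it is fully home. Nothing is to be gripped or lifted, the panels' feet stay in their groove, and the plywood panel and the other things on the table are left alone.

Things in the scene. Friction and masses are not known exactly. Their poses are not given: they have to be found in the camera images.
- rack: Fixed wooden rack, 185 mm deep (x = -110 to +75 mm), 330 mm wide (y). Origin: centre of its underside, on the table; x points from its front (robot side) to its back. Three bays, centred at y = -102, 0, +102 mm, one panel in each, parted by 6 mm plywood walls up to z = 117 mm (x within 52 mm); end cheeks 155 mm high; low ears in front carry the bar's hinge.
- groove (a point): Middle of the floor of the groove for the panels' feet: along the rack's y at its x = 0, floor 12 mm above the table, 17 mm wide between lips 10 mm high. A panel rocks freely in it between the two rails; pushed past upright it falls onto the back rail by itself.
- front_rail (a point): Middle of the front rail: round wood, 12 mm, along the rack's y at x = -52 mm, z = 137 mm. A slumped panel leans on it, 18 to 20 deg toward the robot, its top edge at about rack x = -70 mm, z = 221 mm.
- back_rail (a point): Middle of the back rail, same wood, at rack x = +52 mm, z = 137 mm. A panel stood back leans on it, 18 to 20 deg away from the robot, its top edge at about rack x = +70 mm.
- bar (a joint): Retaining bar, a U of 10 mm steel rod. Angle in rad: 0 = fully lowered toward the robot (27 deg before upright), 0.471 = upright, 0.925 = fully home at its stop, 26 deg past upright, in front of the panels that lean back (60 mm clear; a slumped panel blocks it). A free hinge: rests lowered by its weight, 1 to 2 N at the cross-bar raises it; pushed 5 deg past upright it drops home by itself.
- bar_hinge (a point): Middle of the bar's hinge line, which runs along the rack's y at rack x = -90 mm, z = 30 mm. The cross-bar is 165 mm from this line; the U's two arms run outside the end cheeks.
- bar_mid (a point): Middle of the retaining bar's cross-bar, on its axis, inside a black rubber sleeve 18 mm thick and 110 mm long. The cross-bar runs along the rack's y, about 350 mm long.
- red_panel: Red painted panel with a pale band, slumped forward at the start: 90 mm wide, 220 mm tall, 9 mm thick, about 0.11 kg (0.08 to 0.16), loose in one of the rack's three bays. Origin: centre of its underside; its z runs up the panel, its x is the face normal (away from the robot at rack yaw 0), y along its width.
- red_panel_top (a point): Middle of the red panel's top edge, 220 mm up the panel from its origin. A push of under 1 N just below this edge tips a slumped panel; an upright finger meets the edge first.
- yellow_panel: Yellow painted panel with a blue band, slumped forward at the start: 90 mm wide, 220 mm tall, 9 mm thick, about 0.11 kg (0.08 to 0.16), loose in one of the rack's three bays. Origin: centre of its underside; its z runs up the panel, its x is the face normal (away from the robot at rack yaw 0), y along its width.
- yellow_panel_top (a point): Middle of the yellow panel's top edge, 220 mm up the panel from its origin. A push of under 1 N just below this edge tips a slumped panel; an upright finger meets the edge first.
- leaf_panel: Bare plywood panel with a burnt leaf drawing, already leaning on the back rail: 90 mm wide, 220 mm tall, 9 mm thick, about 0.11 kg (0.08 to 0.16), loose in one of the rack's three bays. Origin: centre of its underside; its z runs up the panel, its x is the face normal (away from the robot at rack yaw 0), y along its width.
- leaf_panel_top (a point): Middle of the plywood panel's top edge, 220 mm up the panel from its origin. A push of under 1 N just below this edge tips a slumped panel; an upright finger meets the edge first.
- red_bottle: Red drinking bottle, black cap, 68 mm across, 190 mm tall, beside the rack; origin under its centre.
- brush_cup: White cup of brushes, 80 mm across, 185 mm tall with its brushes, beside the rack; origin under its centre.
- green_jar: Green paint jar, white cap, 52 mm across, 65 mm tall, in front of the rack, to one side; origin under its centre.
- blue_jar: Blue paint jar, white cap, 52 mm across, 65 mm tall, in front of the rack, to one side; origin under its centre.
- sanding_block: Cork sanding block 60 x 95 x 28 mm, between robot and rack; origin under its centre.
There are look-alikes about, which are no part of the job. There is more than one size of the yellow_panel; the one meant has the size given above.

How it is judged:
On the way, in this order (a step that is already met when the one before it is completed fails the run):
1. both slumped panels lean on the back rail while the retaining bar is still lowered (within 0.35 rad of fully lowered) (x of each of red_panel_top, yellow_panel_top in the frame of rack above 0.045 m and value of joint bar below 0.35 rad), for 0.2 s.
2. the retaining bar is home (over 0.85 rad) (value of joint bar above 0.85 rad), for 0.2 s.
At the end, for the whole second after the job is handed in: All three panels stand at rest with their feet in the groove (within 14 mm of its floor) and lean back (top edge over 45 mm behind the rack's middle), and the retaining bar is home (over 0.85 of 0.925 rad) (x of each of red_panel_top, yellow_panel_top, leaf_panel_top in the frame of rack above 0.045 m and z of each of red_panel, yellow_panel, leaf_panel in the frame of rack below 0.026 m and angular speed of each of red_panel, yellow_panel, leaf_panel below 0.1 rad/s and value of joint bar above 0.85 rad); the robot touches nothing.
It fails at once if the red or yellow panel is lifted or carried: its foot moves over 25 mm (distance of any of red_panel, yellow_panel from where it was at the start of the episode above 0.025 m).
It fails at once if the red or yellow panel is gripped or pushed hard (over 30 N from the fingers) (contact force between the fingers and red_panel above 30 N or contact force between the fingers and yellow_panel above 30 N).
It fails at once if the retaining bar is gripped or forced (over 40 N from the fingers) (contact force between the fingers and bar above 40 N).
It fails at once if the plywood leaf panel is disturbed (its foot or top moves over 25 mm) (distance of any of leaf_panel, leaf_panel_top from where it was at the start of the episode above 0.025 m).
It fails at once if the bottle, cup, a jar or the sanding block is moved over 30 mm or tipped (distance of any of red_bottle, brush_cup, green_jar, blue_jar, sanding_block from where it was at the start of the episode above 0.03 m or angle between any of red_bottle, brush_cup, green_jar, blue_jar, sanding_block's own z axis and vertical above 0.3 rad).
It also fails if it takes over 56 s, if anything falls off the work surface, if the arm or the gripper's body presses on something with over 40 N, if the wrist force passes 120 N, or if a joint passes its speed limit or range.

## Working session

There is one attempt and no reset: what is moved stays moved. The work goes in short steps, Python scripts to look and compute and a shell command to move; the robot and the scene stay as the last step left them, time stands still between calls to the robot, and variables do not carry over. Pictures are saved under pics/ and viewed, at most 10 in all, crops included, and the job is handed in when it is done.

```bash
mkdir -p pics; cat > h.py <<'E'
import numpy as np,cv2
from bench import sense,grab_frame,r,nets
def cam(f):
    R,_=cv2.Rodrigues(np.array(f["rvec"],float)); K=np.array([[f["fx"],0,f["cx"]],[0,f["fy"],f["cy"]],[0,0,1]]);return K,R,np.array(f["tvec"],float).ravel()
def ray(f,uv,z):
    K,R,t=cam(f); c=-R.T@t; d=R.T@np.linalg.inv(K)@np.array([*uv,1.]); return c+d*(z-c[2])/d[2]
def proj(f,P):
    K,R,t=cam(f); return cv2.projectPoints(np.array(P,float).reshape(-1,3),np.array(f["rvec"],float),t,K,None)[0].reshape(-1,2)
def save(f,n): cv2.imwrite("pics/"+n,f["pixels"][:,:,::-1])
E
python3 - <<'E'
from h import *
for n in("scene","top"):
    f=grab_frame(n);save(f,n+"1.png");K,R,t=cam(f);print(n,"cam at",-R.T@t)
    for o in["rack","bar","red_panel","yellow_panel","leaf_panel","red_bottle","brush_cup","green_jar","blue_jar","sanding_block"]:
        print(o,[(round(d["score"],2),np.round(d["rect"]).tolist()) for d in nets.trace(f,o)][:4])
E
```

```text
scene cam at [ 1.15041286 -0.2923198   1.18811214]
rack [(0.66, [361.0, 261.0, 175.0, 149.0]), (0.31, [348.0, 229.0, 155.0, 92.0])]
bar [(0.96, [348.0, 229.0, 144.0, 88.0])]
red_panel [(0.85, [318.0, 266.0, 40.0, 70.0])]
yellow_panel [(0.79, [362.0, 259.0, 40.0, 76.0]), (0.78, [267.0, 393.0, 80.0, 48.0]), (0.69, [230.0, 312.0, 38.0, 67.0])]
leaf_panel [(0.87, [422.0, 270.0, 48.0, 24.0]), (0.17, [316.0, 264.0, 38.0, 75.0])]
red_bottle [(0.76, [457.0, 188.0, 37.0, 56.0]), (0.55, [360.0, 261.0, 172.0, 155.0]), (0.26, [170.0, 259.0, 25.0, 27.0])]
brush_cup [(0.6, [126.0, 293.0, 47.0, 60.0]), (0.52, [361.0, 261.0, 177.0, 155.0]), (0.34, [372.0, 175.0, 18.0, 26.0])]
green_jar [(0.7, [421.0, 272.0, 54.0, 28.0]), (0.68, [370.0, 174.0, 19.0, 29.0]), (0.59, [361.0, 257.0, 44.0, 82.0])]
blue_jar [(0.78, [170.0, 259.0, 23.0, 30.0])]
sanding_block [(0.96, [295.0, 225.0, 32.0, 39.0]), (0.32, [362.0, 253.0, 40.0, 74.0])]
top cam at [0.2840651  0.0181755  1.43730976]
rack [(0.6, [267.0, 218.0, 168.0, 123.0])]
bar [(0.95, [265.0, 256.0, 167.0, 43.0]), (0.23, [234.0, 181.0, 44.0, 63.0])]
red_panel [(0.72, [320.0, 220.0, 44.0, 16.0]), (0.53, [266.0, 218.0, 167.0, 121.0]), (0.26, [314.0, 314.0, 41.0, 42.0])]
yellow_panel [(0.88, [409.0, 244.0, 51.0, 71.0]), (0.82, [395.0, 155.0, 66.0, 38.0]), (0.59, [273.0, 214.0, 48.0, 14.0]), (0.37, [453.0, 313.0, 26.0, 23.0])]
leaf_panel [(0.88, [234.0, 181.0, 45.0, 59.0])]
red_bottle [(0.79, [133.0, 274.0, 46.0, 35.0])]
brush_cup [(0.92, [505.0, 271.0, 45.0, 41.0]), (0.16, [267.0, 219.0, 167.0, 122.0])]
green_jar [(0.59, [205.0, 344.0, 28.0, 26.0]), (0.46, [454.0, 311.0, 26.0, 22.0])]
blue_jar [(0.75, [453.0, 311.0, 28.0, 23.0])]
sanding_block [(0.74, [314.0, 313.0, 45.0, 40.0])]
```

View pics/scene1.png

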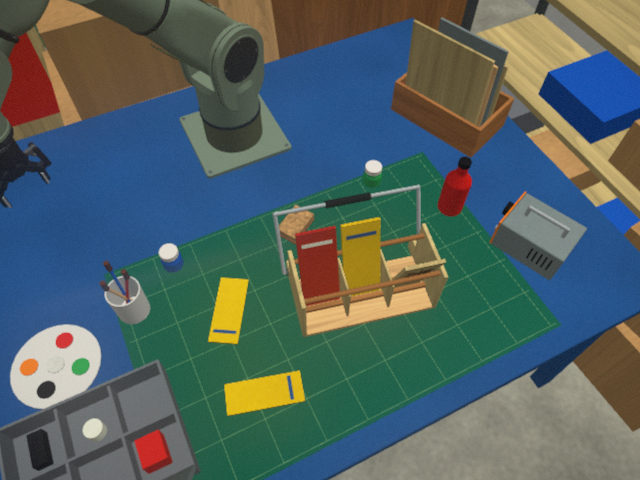

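View pics/top1.png

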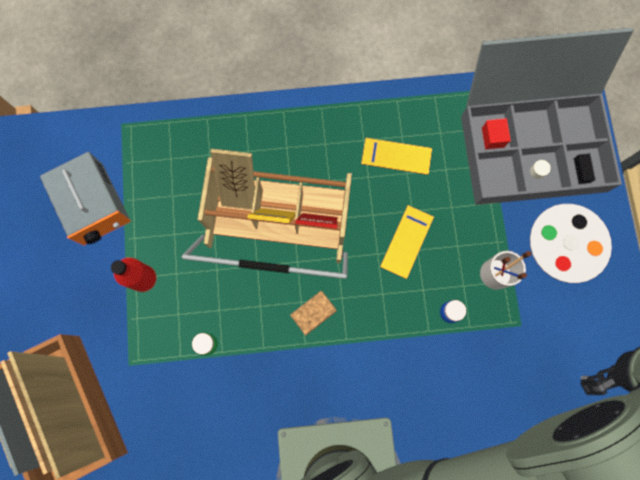

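The scene shows, in the rack from −y to +y, red, yellow and leaf. The two yellow panels lying on the mat are look-alikes. The bar's corners are at top (183,257) and (346,275), and at scene (276,213) and (418,188). I'll fit the rack pose from these.

```bash
python3 - <<'E'
from h import *
from scipy.optimize import least_squares
F={n:grab_frame(n) for n in("scene","top")}
bx,bz=-.09-.165*np.sin(np.radians(27)),.03+.165*np.cos(np.radians(27))
C=[("top",(bx,.175,bz),(184,257)),("top",(bx,-.175,bz),(346,275)),("scene",(bx,-.175,bz),(276,213)),("scene",(bx,.175,bz),(418,188)),
("scene",(-.07,-.102,.221),(316,229.5)),("scene",(-.07,0,.221),(361,221.5)),("top",(.07,.102,.221),(233,152))]
for n in F:
    reg=nets.trace(F[n],"bar")[0]["region"]
    dark=reg&(F[n]["pixels"].max(2)<60); v,u=np.nonzero(dark); print(n,"sleeve",len(u),u.mean(),v.mean())
    C.append((n,(bx,0,bz),(u.mean(),v.mean())))
def W(p,q): c,s=np.cos(p[2]),np.sin(p[2]); return [p[0]+c*q[0]-s*q[1],p[1]+s*q[0]+c*q[1],q[2]]
res=lambda p:np.concatenate([proj(F[n],W(p,q))[0]-uv for n,q,uv in C])
s=least_squares(res,[.5,0.1,0],loss="soft_l1");p=s.x;print("rack",p,np.round(s.fun.reshape(-1,2),1).tolist())
np.save("rack.npy",p)
for k,q in dict(bar=(bx,0,bz),red=(-.07,-.102,.221),yel=(-.07,0,.221),leaf=(.07,.102,.221)).items(): print(k,np.round(W(p,q),4))
for o,(u,v),z in[("bottle",(120,268),.19),("bottle_low",(140,280),.1),("cup",(503,270),.09),("green",(203,344),.065),("blue",(455,311),.065),("cork",(314,313),.028)]: print(o,np.round(ray(F["top"],(u,v),z),3))
st=sense();print(st["tcp_pos"],st["tool_rot"],st["time_s"],st["gripper_width"])
for n in F:
    im=F[n]["pixels"].copy()
    for q in [(bx,y,bz) for y in(-.175,0,.175)]+[(-.07,y,.221) for y in(-.147,-.057,-.045,.045)]+[(.07,.057,.221),(.07,.147,.221)]+[(x,y,.0) for x in(-.11,.075) for y in(-.165,.165)]+[(x,y,.137) for x in(-.052,.052) for y in(-.165,.165)]:
        u,v=proj(F[n],W(p,q))[0]; cv2.circle(im,(int(round(u)),int(round(v))),2,(255,0,255),-1)
    c=im[140:350,160:480] if n=="top" else im[150:350,250:480]
    F[n]["o"]=cv2.resize(c,(560,int(560*c.shape[0]/c.shape[1])))[:300]
    cv2.imwrite("pics/o_%s.png"%n,F[n]["o"][:,:,::-1])
cv2.imwrite("pics/ov.png",np.vstack([F["scene"]["o"],F["top"]["o"]])[:,:,::-1])
E
```

```text
scene sleeve 308 347.4318181818182 199.97727272727272
top sleeve 349 263.3381088825215 265.92836676217763
rack [ 0.64918918  0.08197287 -0.22377677] [[0.3, -0.7], [-2.3, 1.2], [-0.7, 0.9], [0.2, -0.9], [-0.8, 0.7], [-0.7, -0.0], [-1.9, -0.2], [0.6, 0.3], [0.3, 0.2]]
bar [0.4884 0.1186 0.177 ]
red [ 0.5583 -0.0019  0.221 ]
yel [0.5809 0.0975 0.221 ]
leaf [0.7401 0.1659 0.221 ]
bottle [0.513 0.425 0.19 ]
bottle_low [0.497 0.41  0.1  ]
cup [ 0.439 -0.425  0.09 ]
green [0.34  0.281 0.065]
blue [ 0.358 -0.307  0.065]
cork [0.388 0.02  0.028]
[ 0.20352209 -0.53775729  0.25627079] [ 9.83684351e-01  1.79903016e-01 -4.10455697e-06 -4.75039795e-05] 1.3 0.08533517269104246
```

View pics/ov.png

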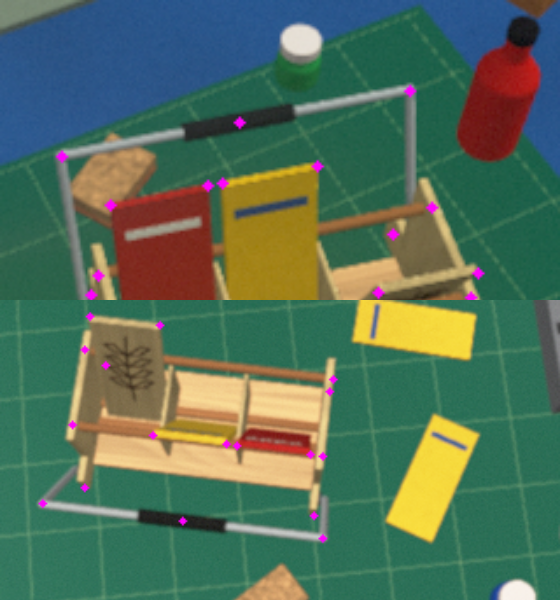

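The overlay fits: rack at (0.649, 0.082), yaw −12.8°, with the yellow panel in the middle bay and the red one on the −y side. I'll close the fingers and go in front of the red panel's top edge, above the bar.

```bash
python3 -m inch '[{"dz":0.015},{"dz":0.015},{"dx":0.0215,"dy":0.039,"rz":-2.4},{"dx":0.0215,"dy":0.039,"rz":-2.4},{"dx":0.0215,"dy":0.039,"rz":-2.4},{"dx":0.0215,"dy":0.039,"rz":-2.4},{"dx":0.0215,"dy":0.039,"rz":-2.4},{"dx":0.0215,"dy":0.039,"rz":-2.4},{"dx":0.0215,"dy":0.039,"rz":-2.4},{"dx":0.0215,"dy":0.039,"rz":-2.4}]' 0 20
python3 -m inch '[{"dx":0.0215,"dy":0.039,"rz":-2.4},{"dx":0.0215,"dy":0.039,"rz":-2.4},{"dx":0.0215,"dy":0.039,"rz":-2.4},{"dx":0.0215,"dy":0.039,"rz":-2.4},{"dx":0.0215,"dy":0.039,"rz":-2.4},{"dx":0.0215,"dy":0.039,"rz":-2.4},{},{}]'
```

```text
validation failed for argument at $[0]...
validation failed for argument at $[0]...
```

```bash
python3 -m inch '[{"dx":0,"dy":0,"dz":0.015,"rx":0,"ry":0,"rz":0},{"dx":0,"dy":0,"dz":0.015,"rx":0,"ry":0,"rz":0},{"dx":0.0215,"dy":0.039,"dz":0,"rx":0,"ry":0,"rz":-2.4},{"dx":0.0215,"dy":0.039,"dz":0,"rx":0,"ry":0,"rz":-2.4},{"dx":0.0215,"dy":0.039,"dz":0,"rx":0,"ry":0,"rz":-2.4},{"dx":0.0215,"dy":0.039,"dz":0,"rx":0,"ry":0,"rz":-2.4},{"dx":0.0215,"dy":0.039,"dz":0,"rx":0,"ry":0,"rz":-2.4},{"dx":0.0215,"dy":0.039,"dz":0,"rx":0,"ry":0,"rz":-2.4},{"dx":0.0215,"dy":0.039,"dz":0,"rx":0,"ry":0,"rz":-2.4},{"dx":0.0215,"dy":0.039,"dz":0,"rx":0,"ry":0,"rz":-2.4}]' 0 20
```

```text
time_s: 2.55
tcp_pos: [0.3761, -0.2244, 0.2864]
tool_rot: [1.0, 0.013, 0.0, 0.0]
wrist_force: [-0.1, -1.2, -0.5]
gripper_width: 0.0
grip_force: 0.0
```

```bash
python3 -m inch '[{"dx":0.0215,"dy":0.039,"dz":0,"rx":0,"ry":0,"rz":-2.4},{"dx":0.0215,"dy":0.039,"dz":0,"rx":0,"ry":0,"rz":-2.4},{"dx":0.0215,"dy":0.039,"dz":0,"rx":0,"ry":0,"rz":-2.4},{"dx":0.0215,"dy":0.039,"dz":0,"rx":0,"ry":0,"rz":-2.4},{"dx":0.0215,"dy":0.039,"dz":0,"rx":0,"ry":0,"rz":-2.4},{"dx":0.0215,"dy":0.039,"dz":0,"rx":0,"ry":0,"rz":-2.4},{"dx":0,"dy":0,"dz":-0.018,"rx":0,"ry":0,"rz":0},{"dx":0,"dy":0,"dz":-0.018,"rx":0,"ry":0,"rz":0},{"dx":0,"dy":0,"dz":-0.018,"rx":0,"ry":0,"rz":0},{"dx":0,"dy":0,"dz":0,"rx":0,"ry":0,"rz":0}]'
python3 - <<'E'
from h import *
f=grab_frame("scene");im=f["pixels"][130:330,230:470];cv2.imwrite("pics/a.png",cv2.resize(im,(720,600))[:,:,::-1])
E
```

```text
time_s: 3.8
tcp_pos: [0.5042, 0.0083, 0.2316]
tool_rot: [0.994, -0.112, -0.001, 0.0]
wrist_force: [-0.8, 0.7, 0.7]
gripper_width: -0.0001
grip_force: 0.0
```

View pics/a.png

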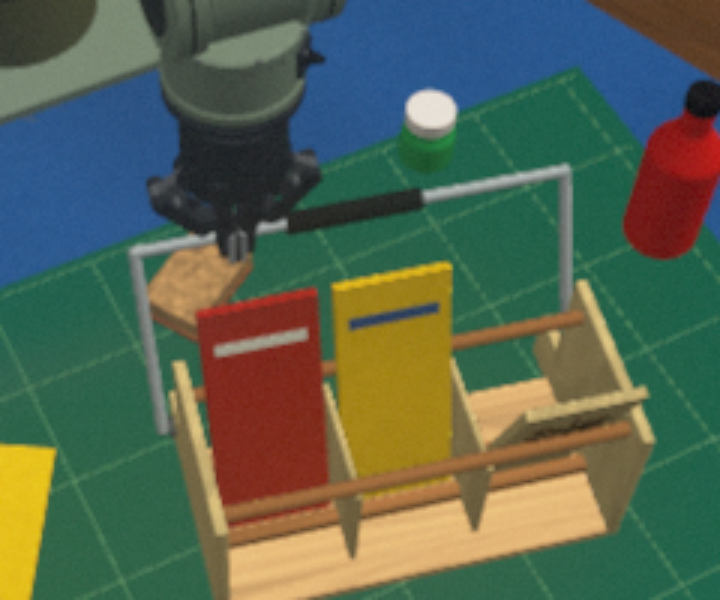

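The fingertip at crop (235,250) is in front of the red panel's top edge, over the bar and clear of it. I'll push along the rack's x.

```bash
python3 -m inch '[{"dx":0.0098,"dy":-0.0022,"dz":0,"rx":0,"ry":0,"rz":0},{"dx":0.0098,"dy":-0.0022,"dz":0,"rx":0,"ry":0,"rz":0},{"dx":0.0098,"dy":-0.0022,"dz":0,"rx":0,"ry":0,"rz":0},{"dx":0.0098,"dy":-0.0022,"dz":0,"rx":0,"ry":0,"rz":0},{"dx":0.0098,"dy":-0.0022,"dz":0,"rx":0,"ry":0,"rz":0},{"dx":0.0098,"dy":-0.0022,"dz":0,"rx":0,"ry":0,"rz":0},{"dx":0.0098,"dy":-0.0022,"dz":0,"rx":0,"ry":0,"rz":0},{"dx":0.0098,"dy":-0.0022,"dz":0,"rx":0,"ry":0,"rz":0},{"dx":0.0098,"dy":-0.0022,"dz":0,"rx":0,"ry":0,"rz":0}]'
python3 -m inch '[{"dx":0.0098,"dy":-0.0022,"dz":0,"rx":0,"ry":0,"rz":0},{"dx":0.0098,"dy":-0.0022,"dz":0,"rx":0,"ry":0,"rz":0},{"dx":0.0098,"dy":-0.0022,"dz":0,"rx":0,"ry":0,"rz":0},{"dx":0.0098,"dy":-0.0022,"dz":0,"rx":0,"ry":0,"rz":0},{"dx":0.0098,"dy":-0.0022,"dz":0,"rx":0,"ry":0,"rz":0},{"dx":0.0098,"dy":-0.0022,"dz":0,"rx":0,"ry":0,"rz":0},{"dx":0.0098,"dy":-0.0022,"dz":0,"rx":0,"ry":0,"rz":0}]'
python3 - <<'E'
from h import *
f=grab_frame("scene");im=f["pixels"][130:330,230:470];cv2.imwrite("pics/b.png",cv2.resize(im,(720,600))[:,:,::-1])
E
```

```text
time_s: 4.97
tcp_pos: [0.5934, -0.0117, 0.2322]
tool_rot: [0.994, -0.112, -0.0, -0.0]
wrist_force: [-0.3, -0.1, -0.7]
gripper_width: 0.0001
grip_force: 0.0
time_s: 5.85
tcp_pos: [0.6619, -0.0271, 0.2322]
tool_rot: [0.994, -0.112, -0.0, -0.0]
wrist_force: [-0.0, 0.9, 0.6]
gripper_width: -0.0
grip_force: 0.0
```

View pics/b.png

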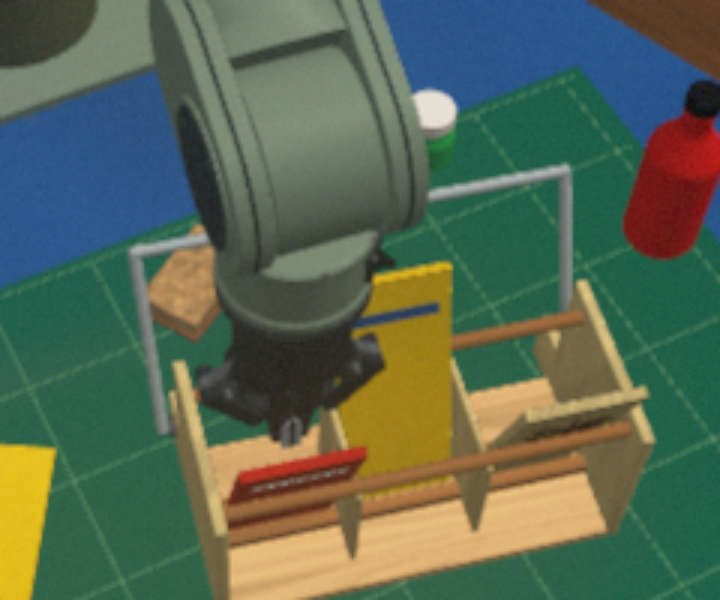

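The red panel now leans back, its top edge at crop (300,465), level with the leaf panel. I'll back off, shift one bay and do the yellow.

```bash
python3 -m inch '[{"dx":-0.039,"dy":0.009,"dz":0,"rx":0,"ry":0,"rz":0},{"dx":-0.039,"dy":0.009,"dz":0,"rx":0,"ry":0,"rz":0},{"dx":-0.039,"dy":0.009,"dz":0,"rx":0,"ry":0,"rz":0},{"dx":-0.039,"dy":0.009,"dz":0,"rx":0,"ry":0,"rz":0},{"dx":0.0075,"dy":0.0332,"dz":0,"rx":0,"ry":0,"rz":0},{"dx":0.0075,"dy":0.0332,"dz":0,"rx":0,"ry":0,"rz":0},{"dx":0.0075,"dy":0.0332,"dz":0,"rx":0,"ry":0,"rz":0},{"dx":0,"dy":0,"dz":0,"rx":0,"ry":0,"rz":0}]'
python3 -m inch '[{"dx":0.0098,"dy":-0.0022,"dz":0,"rx":0,"ry":0,"rz":0},{"dx":0.0098,"dy":-0.0022,"dz":0,"rx":0,"ry":0,"rz":0},{"dx":0.0098,"dy":-0.0022,"dz":0,"rx":0,"ry":0,"rz":0},{"dx":0.0098,"dy":-0.0022,"dz":0,"rx":0,"ry":0,"rz":0},{"dx":0.0098,"dy":-0.0022,"dz":0,"rx":0,"ry":0,"rz":0},{"dx":0.0098,"dy":-0.0022,"dz":0,"rx":0,"ry":0,"rz":0},{"dx":0.0098,"dy":-0.0022,"dz":0,"rx":0,"ry":0,"rz":0},{"dx":0.0098,"dy":-0.0022,"dz":0,"rx":0,"ry":0,"rz":0},{"dx":0.0098,"dy":-0.0022,"dz":0,"rx":0,"ry":0,"rz":0}]'
python3 -m inch '[{"dx":0.0098,"dy":-0.0022,"dz":0,"rx":0,"ry":0,"rz":0},{"dx":0.0098,"dy":-0.0022,"dz":0,"rx":0,"ry":0,"rz":0},{"dx":0.0098,"dy":-0.0022,"dz":0,"rx":0,"ry":0,"rz":0},{"dx":0.0098,"dy":-0.0022,"dz":0,"rx":0,"ry":0,"rz":0},{"dx":0.0098,"dy":-0.0022,"dz":0,"rx":0,"ry":0,"rz":0},{"dx":0.0098,"dy":-0.0022,"dz":0,"rx":0,"ry":0,"rz":0},{"dx":0.0098,"dy":-0.0022,"dz":0,"rx":0,"ry":0,"rz":0}]'
```

```text
time_s: 6.9
tcp_pos: [0.5279, 0.111, 0.232]
tool_rot: [0.994, -0.11, -0.0, -0.0]
wrist_force: [-0.3, 0.1, -0.5]
gripper_width: -0.0
grip_force: 0.0
time_s: 8.02
tcp_pos: [0.6166, 0.0887, 0.2322]
tool_rot: [0.994, -0.112, -0.0, -0.0]
wrist_force: [-0.8, -0.2, 0.5]
gripper_width: 0.0004
grip_force: 0.0
time_s: 8.9
tcp_pos: [0.6852, 0.0732, 0.2322]
tool_rot: [0.994, -0.112, -0.0, -0.0]
wrist_force: [0.5, 0.5, -0.5]
gripper_width: 0.0003
grip_force: 0.0
```

```bash
python3 -m inch '[{"dx":-0.040,"dy":0.009,"dz":0.01,"rx":0,"ry":0,"rz":0},{"dx":-0.040,"dy":0.009,"dz":0,"rx":0,"ry":0,"rz":0},{"dx":-0.040,"dy":0.009,"dz":0,"rx":0,"ry":0,"rz":0},{"dx":-0.040,"dy":0.009,"dz":0,"rx":0,"ry":0,"rz":0},{"dx":-0.040,"dy":0.009,"dz":0,"rx":0,"ry":0,"rz":0},{"dx":-0.040,"dy":0.009,"dz":0,"rx":0,"ry":0,"rz":0},{"dx":0,"dy":0,"dz":0,"rx":0,"ry":0,"rz":0},{"dx":0,"dy":0,"dz":0,"rx":0,"ry":0,"rz":0}]'
python3 - <<'E'
from h import *
f=grab_frame("scene");im=f["pixels"][130:330,230:470];cv2.imwrite("pics/c.png",cv2.resize(im,(720,600))[:,:,::-1])
E
```

```text
time_s: 9.9
tcp_pos: [0.4455, 0.1275, 0.2424]
tool_rot: [0.994, -0.112, 0.0, -0.0]
wrist_force: [0.1, -0.5, 0.9]
gripper_width: 0.0001
grip_force: 0.0
```

View pics/c.png

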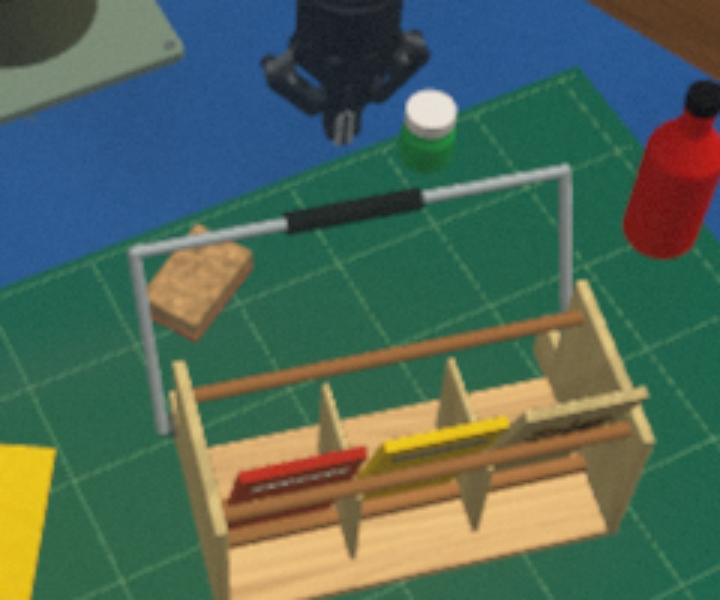

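All three panels lean back, with the bar still lowered and the finger in front of its sleeve. I'll go down and push the bar over.

```bash
python3 -m inch '[{"dx":0,"dy":0,"dz":-0.019,"rx":0,"ry":0,"rz":0},{"dx":0,"dy":0,"dz":-0.019,"rx":0,"ry":0,"rz":0},{"dx":0,"dy":0,"dz":-0.018,"rx":0,"ry":0,"rz":0},{"dx":0.0098,"dy":-0.0022,"dz":0,"rx":0,"ry":0,"rz":0},{"dx":0.0098,"dy":-0.0022,"dz":0,"rx":0,"ry":0,"rz":0},{"dx":0.0098,"dy":-0.0022,"dz":0,"rx":0,"ry":0,"rz":0},{"dx":0.0098,"dy":-0.0022,"dz":0,"rx":0,"ry":0,"rz":0},{"dx":0.0098,"dy":-0.0022,"dz":0,"rx":0,"ry":0,"rz":0},{"dx":0.0098,"dy":-0.0022,"dz":0,"rx":0,"ry":0,"rz":0}]'
python3 -m inch '[{"dx":0.0098,"dy":-0.0022,"dz":0,"rx":0,"ry":0,"rz":0},{"dx":0.0098,"dy":-0.0022,"dz":0,"rx":0,"ry":0,"rz":0},{"dx":0.0098,"dy":-0.0022,"dz":0,"rx":0,"ry":0,"rz":0},{"dx":0.0098,"dy":-0.0022,"dz":0,"rx":0,"ry":0,"rz":0},{"dx":0.0098,"dy":-0.0022,"dz":0,"rx":0,"ry":0,"rz":0},{"dx":0.0098,"dy":-0.0022,"dz":0,"rx":0,"ry":0,"rz":0},{"dx":0.0098,"dy":-0.0022,"dz":0,"rx":0,"ry":0,"rz":0},{"dx":0.0098,"dy":-0.0022,"dz":0,"rx":0,"ry":0,"rz":0},{"dx":0.0098,"dy":-0.0022,"dz":0,"rx":0,"ry":0,"rz":0}]'
```

```text
time_s: 11.08
tcp_pos: [0.5041, 0.1141, 0.1863]
tool_rot: [0.994, -0.112, 0.0, -0.0]
wrist_force: [-1.5, 0.6, -0.3]
gripper_width: 0.0004
grip_force: 0.4
time_s: 12.2
tcp_pos: [0.5923, 0.0943, 0.1863]
tool_rot: [0.994, -0.112, 0.0, -0.0]
wrist_force: [-0.1, 0.2, -0.4]
gripper_width: 0.0001
grip_force: 0.0
```

Next I'll back off, then look.

```bash
python3 -m inch '[{"dx":-0.02,"dy":0.0045,"dz":0,"rx":0,"ry":0,"rz":0},{"dx":-0.03,"dy":0.007,"dz":0.02,"rx":0,"ry":0,"rz":0},{"dx":-0.03,"dy":0.007,"dz":0.03,"rx":0,"ry":0,"rz":0},{"dx":-0.03,"dy":0.007,"dz":0.03,"rx":0,"ry":0,"rz":0},{"dx":0,"dy":0,"dz":0,"rx":0,"ry":0,"rz":0},{"dx":0,"dy":0,"dz":0,"rx":0,"ry":0,"rz":0},{"dx":0,"dy":0,"dz":0,"rx":0,"ry":0,"rz":0},{"dx":0,"dy":0,"dz":0,"rx":0,"ry":0,"rz":0}]'
python3 - <<'E'
from h import *
f=grab_frame("scene");im=f["pixels"].copy();p=np.load("rack.npy");c,s=np.cos(p[2]),np.sin(p[2])
a=.925-np.radians(27)
for y in(-.175,.175):
    q=(-.09+.165*np.sin(a),y,.03+.165*np.cos(a)); u,v=proj(f,[p[0]+c*q[0]-s*q[1],p[1]+s*q[0]+c*q[1],q[2]])[0]; im[int(round(v)),int(round(u))]=(255,0,255)
cv2.imwrite("pics/d.png",cv2.resize(im[130:330,230:470],(720,600),interpolation=0)[:,:,::-1])
E
```

```text
time_s: 13.2
tcp_pos: [0.4818, 0.1197, 0.2657]
tool_rot: [0.994, -0.112, -0.0, 0.0]
wrist_force: [0.0, -0.3, -0.2]
gripper_width: 0.0004
grip_force: 0.0
```

View pics/d.png

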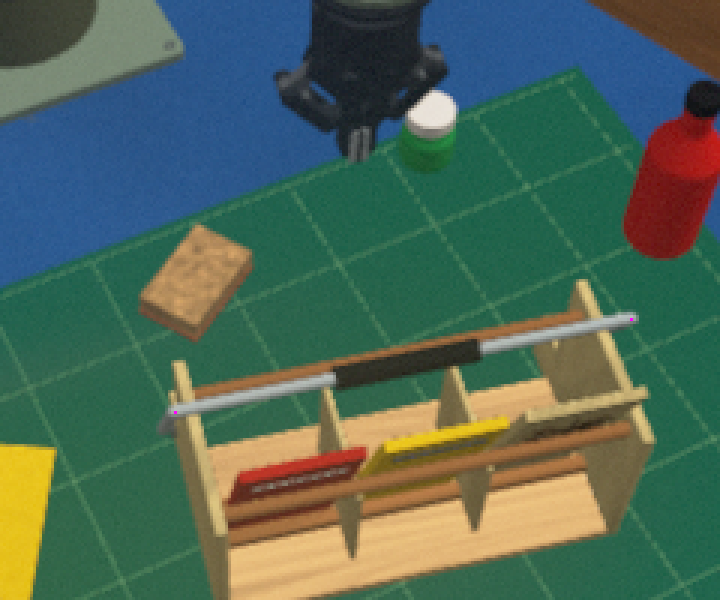

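The bar's ends lie on the predicted home points at crop (175,412) and (631,319). All three panels lean back, and the arm is clear.

```bash
python3 -c "
from bench import r
print(r.job_done())"
```

```text
the job is handed in; nothing more can be done
None
```

I pushed the red panel and then the yellow one back onto the rail, then pushed the bar home; the last picture shows all three as required with the arm clear, and I handed the job in at about 13 s, though it returned no verdict.

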